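Slide a thin circuit card home in the test fixture

TASK

The thin green circuit card lying on the grey assembly plate is to be plugged into the test fixture: press gently but firmly enough on its white tail field, drag it flat over the plate, contact edge first between the flared ends and under the lips of the two rails, then on against the stiff orange shutter until the card is fully home against the connector; let go and leave it there. Keep the card flat on the plate all the way and never bear down hard on it or on the fixture, and leave the other things on the bench where they are.

Things in the scene. Friction and masses are not known exactly. Their poses are not given: they have to be found in the camera images.
- card: thin rigid green circuit card, 120 (x) x 70 (y) x 2.5 mm, 50-80 g, too thin to pick up. Origin: centre of the underside; x runs to the edge with brass contacts, z up out of the printed face. Underside slick (friction about 0.12 on the plate), top matt and slightly soft: a finger holds well on it (friction about 1). White field 26 x 50 mm, centred at x = -40 mm: press there
- card_front (a point): middle of the card's contact edge (card x = +60 mm), at half thickness
- card_tail (a point): centre of the white field on the card's top (card x = -40 mm, 2.5 mm above the plate)
- plate: flat grey assembly plate on four levelling feet, 260 (x) x 440 (y) x 6 mm; card and fixture stand on it. It stays put, but its rubber feet give about 0.05 mm per N pressed. Origin: centre of its top face, z up. The feet are set differently each time: the top stands 14 to 20 mm above the bench, so feel for the surface
- fixture: test fixture, fixed on the plate. Origin: on the plate, middle of the rails' mouth; x points inward to the connector, z up. No floor. Aluminium rails 12 mm high, x = 0 to 62 mm, inner faces y = +-36.5 mm; lips reach 4 mm inward, underside 6 mm up. Flared lead-ins out to x = -21 mm, there 93 mm apart. Black connector block 20 mm high, x = 62 to 88 mm; its face at x = 62 stops the card
- fixture_mouth (a point): middle of the rails' mouth (fixture x = 0), 1.25 mm above the plate
- fixture_home (a point): where the middle of the card's contact edge is when fully home (fixture x = 62 mm), 1.25 mm above the plate; the white field then lies in the open, centred at fixture x = -38 mm
- shutter (a joint): orange shutter 42 mm wide, 13 mm high, before the connector, slides along fixture x. 0 = forward (face at fixture x = 52 mm), 0.010 m = fully back, level with the connector's face. No spring: stays where pushed. Takes about 5 N to push: press the card with roughly 9 to 13 N to drive it without slipping
- flux_pot: bystander: small cream pot with a black cap, 42 mm across, 30 mm high, origin at the centre of its underside
- driver_red: bystander: red screwdriver lying on the bench, 156 mm long, 11 mm thick, origin underneath its middle
- control_board: bystander: loose small green board with parts, 55 x 79 x 5 mm, origin underneath its middle
- marker: bystander: white and blue marker pen lying at the front of the bench, 135 mm long, 16 mm thick, origin underneath its middle
Things that resemble listed ones, but are neither listed nor needed, are in the scene too. What is shaped like the card but pink is not meant.

How it is judged:
On the way, in this order (a step that is already met when the one before it is completed fails the run):
1. the card's contact edge has been slid between the rails, under their lips, straight and flat on the plate (x of card_front in the frame of fixture above 0.006 m and y of card_front in the frame of fixture between -0.005 and 0.005 m and angle between the x axis of card and the x axis of fixture, either way round below 0.09 rad and z of card in the frame of plate below 0.004 m), for 0.1 s.
2. the card has been pushed home with the shutter back (x of card_front in the frame of fixture above 0.0595 m and y of card_front in the frame of fixture between -0.003 and 0.003 m and angle between the x axis of card and the x axis of fixture, either way round below 0.035 rad and angle between card's own z axis and vertical below 0.03 rad and z of card in the frame of plate below 0.003 m and value of joint shutter above 0.0075 m), for 0.2 s.
At the end, for the whole second after the job is handed in: The card lies flat and still on the plate in the fixture, contact edge within 2.5 mm of the connector's face, centred within 3 mm and straight within 0.035 rad, the shutter pushed back at least 7.5 mm, nothing touching the card but the fixture and the plate (all of step 2 and linear speed of card below 0.01 m/s).
It fails at once if the card is pressed or pushed with more than 18 N (contact force between the fingers and card above 18 N).
It fails at once if the robot or its gripper bears on the fixture with more than 8 N (contact force between any of the arm, the fingers and fixture above 8 N).
It fails at once if the card is lifted off the plate or tipped (z of card in the frame of plate above 0.012 m or angle between card's own z axis and vertical above 0.15 rad).
It fails at once if the card is rammed into the fixture with more than 15 N (contact force between card and fixture above 15 N).
It fails at once if the flux pot, screwdriver, small board or marker is moved more than 15 mm (distance of any of flux_pot, driver_red, control_board, marker from where it was at the start of the episode above 0.015 m).
It also fails if it takes over 64 s, if anything falls off the work surface, if the arm or the gripper's body presses on something with over 40 N, if the wrist force passes 120 N, or if a joint passes its speed limit or range.

ROBOT

A 6-joint arm with a two-finger parallel gripper is mounted at the origin on a cart in front of the work surface, level with it; the furniture and walls round the work are solid. World frame = base frame: x ahead of the robot, y to its left, z up, the work surface at z = 0. Lengths are in m, angles in rad, forces in N, time in s.
With the tool pointing down it reaches from about 0.35 to 0.95 m from the base axis. Payload 17.4 kg.
Tool frame: the origin (TCP) lies midway between the tips of the shut fingers; the grasp point (between the pads) lies 19 mm behind it; z points along the fingers, y is the line along which they close (so a half turn about z gives the same grasp; the last joint's range is limited). The gripper opens to 93 mm and grips with 3 to 60 N. Pads are 15 mm wide; open, the fingers measure 128 mm over their backs; the gripper's body (75 mm by 188 mm) begins 65 mm behind the grasp point.
Start: joints at [1.171, 0.116, 1.442, -0, 1.584, -0.038], TCP at [0.239, 0.631, 0.219] pointing down, gripper open.
Joint ranges: [-2.83, 2.83], [-0.83, 2.19], [0.07, 2.5], [-1.14, 4.28], [0.01, 3], [-2.97, 2.97]. Speed limits (rad/s): [1.89, 1.89, 2.22, 3.14, 3.14, 3.14].

INTERFACE

Orientations are given as a unit quaternion [x, y, z, w].
In Python, from plant import arm gives the robot as it stands. The module is installed in compiled form; this text tells all that it offers.
- The arm moves only by the tool move_arm, never from a script. Its argument "plan" is a list of rows, each an object of numbers: "x", "y", "z": the shift along the tool's x, y, z normalised to -1 to 1, where 1 is 1 m; "ax", "ay", "az": the turn, a rotation vector about the tool's x, y, z normalised to -1 to 1, where 1 is pi rad; "jaw": the closure, from -1 (fully open) to 1 (shut). In form: [{"x": .., "y": .., "z": .., "ax": .., "ay": .., "az": .., "jaw": ..}, ...]. A call has 1 to 8 rows; each row is the pose to reach, as a shift and turn from the pose commanded when the call began, along the tool's axes at that moment, turning the shorter way round; what a row does not reach only later rows make up. A row lasts 1/8 s, in which the tool goes at most 62.5 mm and 10.7 degrees, less where a joint would pass 70% of its speed; a pose out of reach is approached as far as the arm can. A call with a number of a shift or a turn outside -1 to 1 is refused whole. A call with a gripper value outside its range is refused whole. The fingers move at their own pace and stop on an object; "force" is the grip in N (left out, the last holds). Time passes only in rows, so rows that repeat a pose let the fingers close. It gives the time, the measured TCP pose, the force, the opening and the grip force at its end, in the units of the state.
- arm.observe(): the state, without advancing time (a new reading comes with each control period).
- arm.grab_frame(name): name is "side" or "top"; returns the picture (480x640x3 uint8, red, green, blue); there is no depth.
- arm.calibration(name): a dict with "fx", "fy", "cx", "cy" (pixels), "k1" (the pictures are not rectified: a ray, as slopes to the right and down, at radius r is drawn at 1 + k1 r^2 times it, then the intrinsics apply), "rvec" (rotation vector, rad) and "tvec" (3), from world to camera coordinates, as OpenCV has them. Camera axes: x right, y down, z forward; pixel columns grow to the right and rows downward; lengths in m; the calibration is good to about 2 mm. A picture is of the moment at which its call begins. calibration takes no time and is no camera call.
- arm.close_job(): hands the job in; it is judged then, once.
Trained networks look in the newest picture that a camera, given by its name, has taken for a name from the list of things; names that differ only in an ending like _2 or _b are one class to them, and where a whole thing is asked for, a point or a joint stands for the part that bears it (a point fixed in the world has none). Each returns a list of dicts, best first, with "p" (0 to 1); they miss things now and then, are a little off and sometimes report something else, mostly with a low value. They report only what shows in the picture. A call takes as long as a camera call. They do not tell look-alikes from the thing itself.
- arm.recognise(camera, target): "extent" ([left, top, right, bottom] in pixels, round what is visible of it).
- arm.trace(camera, target): "mask" (480x640 bool, what is visible of it) and "extent" ([left, top, right, bottom] in pixels, round what is visible of it).
- arm.spot_point(camera, target): "xy" ([column, row] in pixels: a listed point, or the origin of a listed thing).
The state is a dict: "time": time; "q": joint angles; "joint_velocities": joint speeds; "joint_torque": joint torques, N m; "ee_pos": TCP position; "orientation": TCP orientation; "contact_force": force on the tool from outside, world axes, zero at the start; "wrist_torque": the same for the moment, N m; "finger_gap": finger opening in m; "finger_force": force on a finger pad.
Only numpy, scipy, OpenCV 4.12 (cv2) and the standard library are available. Lean on these libraries where they do the work, as an engineer would, in place of code of your own. Each camera call takes 0.05 s, during which the arm holds its last target. There are 200 camera calls.

## Working session

There is one attempt and no reset: what is moved stays moved. The work goes in short steps, Python scripts to look and compute and a tool call to move; the robot and the scene stay as the last step left them, time stands still between calls to the robot, and variables do not carry over. Pictures are saved under pics/ and viewed, at most 10 in all, crops included, and the job is handed in when it is done.

Besides the shell and the picture viewer there is one more tool, called after "Call:" as name([rows], argument=value, ...), one row to a line, values as JSON. move_arm: Moves the arm, as the interface text tells. Scaled input: -1 to 1 covers 1 m each way for a shift and pi rad each way for a turn. Its arguments: {"type":"object","properties":{"plan":{"type":"array","items":{"type":"object","properties":{"x":{"type":"number","minimum":-1,"maximum":1},"y":{"type":"number","minimum":-1,"maximum":1},"z":{"type":"number","minimum":-1,"maximum":1},"ax":{"type":"number","minimum":-1,"maximum":1},"ay":{"type":"number","minimum":-1,"maximum":1},"az":{"type":"number","minimum":-1,"maximum":1},"jaw":{"type":"number"}}}},"force":{"type":"number"}},"required":["plan"]}

```bash
mkdir -p pics
cat > h.py <<'E'
import numpy as np, cv2
from plant import arm
def cam(n):
    c=arm.calibration(n); R=cv2.Rodrigues(np.array(c['rvec'],float))[0]; return c,R,np.array(c['tvec'],float).ravel()
def ray(n,uv):
    c,R,t=cam(n); d=np.array([(uv[0]-c['cx'])/c['fx'],(uv[1]-c['cy'])/c['fy']]); s=d.copy()
    for _ in range(20): s=d/(1+c['k1']*(s@s))
    return -R.T@t, R.T@np.array([s[0],s[1],1.])
def onz(n,uv,z):
    o,d=ray(n,uv); return (o+d*(z-o[2])/d[2])
def proj(n,P):
    c,R,t=cam(n); p=R@np.array(P,float)+t; s=p[:2]/p[2]; s=s*(1+c['k1']*(s@s)); return np.array([s[0]*c['fx']+c['cx'],s[1]*c['fy']+c['cy']])
def grab(n,f):
    im=arm.grab_frame(n); cv2.imwrite('pics/'+f,cv2.cvtColor(im,cv2.COLOR_RGB2BGR)); return im
E
python3 - <<'E'
from h import *
for n in('top','side'):
    grab(n,n+'0.png'); print(n,-cam(n)[1].T@cam(n)[2])
    for t in('card','card_front','card_tail','fixture_mouth','fixture_home','fixture','plate'):
        print(t,[(np.round(r['xy']),round(r['p'],2),np.round(onz(n,r['xy'],.018),3)) for r in arm.spot_point(n,t)[:3]])
o=arm.observe(); print(o)
E
```

```text
top [ 0.42429065 -0.02578042  1.33014838]
card [(array([344., 229.]), 0.69, array([ 0.572, -0.095,  0.018])), (array([180., 244.]), 0.57, array([0.532, 0.306, 0.018]))]
card_front [(array([193., 225.]), 0.85, array([0.579, 0.275, 0.018])), (array([322., 232.]), 0.62, array([ 0.564, -0.042,  0.018]))]
card_tail [(array([358., 232.]), 0.87, array([ 0.563, -0.13 ,  0.018])), (array([174., 258.]), 0.67, array([0.498, 0.32 , 0.018])), (array([327., 163.]), 0.17, array([ 0.737, -0.055,  0.018]))]
fixture_mouth []
fixture_home [(array([256., 241.]), 0.62, array([0.54 , 0.119, 0.018]))]
fixture [(array([282., 246.]), 0.91, array([0.528, 0.056, 0.018]))]
plate [(array([314., 242.]), 0.92, array([ 0.54 , -0.022,  0.018])), (array([253., 240.]), 0.2, array([0.544, 0.126, 0.018]))]
side [-0.03264061 -0.67151799  0.86223635]
card [(array([252., 195.]), 0.78, array([0.51 , 0.283, 0.018])), (array([356., 257.]), 0.72, array([ 0.572, -0.103,  0.018]))]
card_front [(array([277., 190.]), 0.89, array([0.582, 0.256, 0.018])), (array([338., 246.]), 0.82, array([ 0.563, -0.044,  0.018])), (array([455., 30
[... 564 characters left out ...]
0,  1.15979193e-01,  1.44156802e+00,  2.34524729e-05,
        1.58402308e+00, -3.78152003e-02]), 'joint_velocities': array([-8.25879164e-04,  5.32082448e-04,  9.61302045e-05, -1.03963810e-04,
       -2.30842484e-03, -8.42949634e-04]), 'joint_torque': array([ 4.03520562e-05, -7.20962548e+01, -6.22730899e+01,  7.79466424e-02,
        1.84348016e-02, -9.10173799e-05]), 'ee_pos': array([0.23892164, 0.63131108, 0.21868004]), 'orientation': array([ 1.79903096e-01,  9.83684338e-01,  1.34599200e-05, -9.01974495e-06]), 'contact_force': array([ 0.23214813,  0.34177508, -0.82678468]), 'wrist_torque': array([-0.00867065,  0.02197454, -0.03762166]), 'finger_force': 0.0, 'finger_gap': 0.09285162951108307}
```

View pics/top0.png

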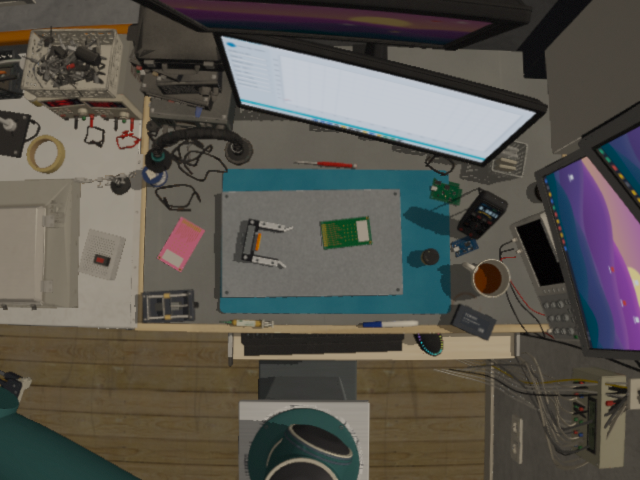

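View pics/side0.png

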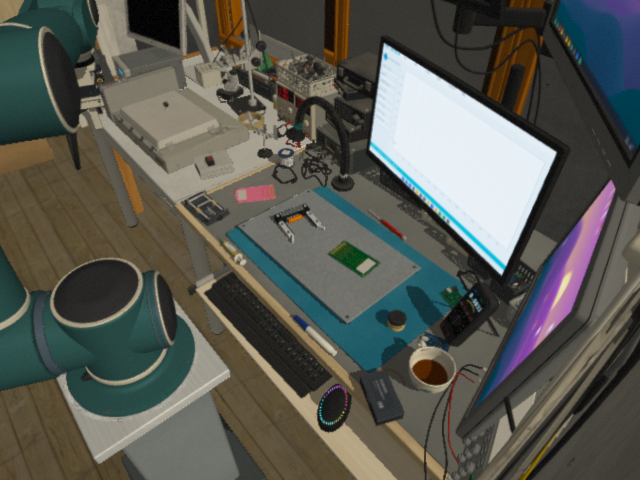

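The card candidates are two. The green one is at top (346,232), side (356,257), and has brass contacts on its left edge and a white field at top (362,232). The pink one is at top (181,244). The green one matches; the pink one is the decoy. Next I confirm this in an enlarged crop.

Run:
```python
from h import *
im=cv2.imread('pics/top0.png'); a=cv2.resize(im[205:280,230:385],None,fx=5,fy=5,interpolation=cv2.INTER_CUBIC); cv2.imwrite('pics/ct.png',a)
im=cv2.imread('pics/side0.png'); a=cv2.resize(im[195:285,265:390],None,fx=6,fy=6,interpolation=cv2.INTER_CUBIC); cv2.imwrite('pics/cs.png',a)
for n in('top','side'):
    for r in arm.trace(n,'card')[:2]:
        m=r['mask'].astype(np.uint8); c=max(cv2.findContours(m,0,2)[0],key=cv2.contourArea)
        P=np.array([onz(n,p[0],.0195)[:2] for p in c],np.float32)*1000
        print(n,r['p'],r['extent'],cv2.minAreaRect(P))
```

```text
top 0.91 [317.3, 215.4, 370.4, 250.1] ((563.00048828125, -101.31298828125), (72.0057373046875, 121.23358154296875), 6.798069000244141)
top 0.8 [155.0, 218.4, 204.4, 270.6] ((531.84228515625, 305.1008605957031), (70.916748046875, 120.22515869140625), 59.828529357910156)
side 0.93 [328.0, 240.4, 380.9, 277.5] ((560.7222290039062, -103.95240020751953), (71.39218139648438, 120.65404510498047), 6.88253927230835)
```

View pics/ct.png

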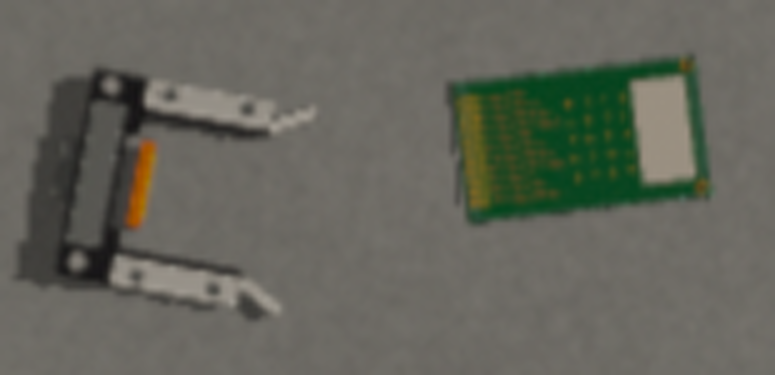

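View pics/cs.png

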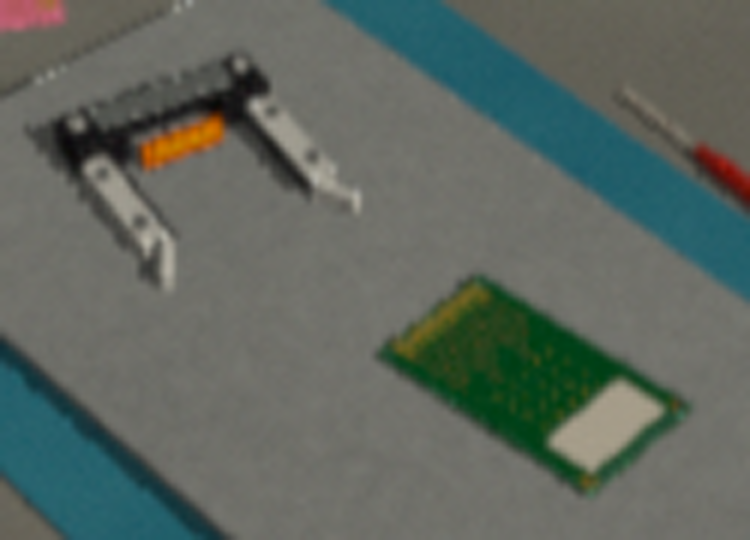

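The crops confirm it: the green card is the one, with contacts at crop (475,152) and the white field at (663,130). The fixture opens to the right, with its block screws at (111,85) and (78,261) and its rail screws at (172,95), (247,107), (137,275) and (213,290). Next I fit the fixture pose from these screws in both views.

```bash
cat > fit.py <<'E'
from h import *
from scipy.optimize import least_squares
Z=.017
T={'b':[(111,85),(78,261)],'r1':[(172,95),(137,275)],'r2':[(247,107),(213,290)],'e':[(143,95),(112,270)]}
S={'b':[(239,66),(77,125)],'r1':[(272,111),(103,173)],'r2':[(313,157),(141,222)]}
obs=[]
for n,D,o,k in(('top',T,(230,205),5),('side',S,(265,195),6)):
    for key,(A,B) in D.items():
        for s,p in((-1,A),(1,B)): obs.append((n,key,s,(np.array(p)+.5)/k-.5+o))
# fixture y axis = z x x ; fixture x ~ +y world -> y ~ -x world: far (top) rail is y<0
def f(p,full=False):
    x,y,a,xb,yb,x1,x2,yr,dx,dy=p; c,s=np.cos(a),np.sin(a); r=[]
    for n,k,sg,uv in obs:
        l={'b':(xb,sg*yb,.02),'r1':(x1,sg*yr,.012),'r2':(x2,sg*yr,.012),'e':(.062,sg*yr,.012)}[k]
        w=[x+c*l[0]-s*l[1],y+s*l[0]+c*l[1],Z+l[2]]
        if n=='side': w[0]+=dx; w[1]+=dy
        r+=list(proj(n,w)-uv)
    return np.array(r)
q=least_squares(f,[.53,.05,1.4,.075,.044,.045,.02,.04,0,0])
print(np.round(q.x,4),np.round(np.degrees(q.x[2]),2)); print(np.round(q.fun.reshape(-1,2),1).tolist())
E
python3 fit.py
python3 - <<'E'
from h import *
for n in('top','side'):
    im=cv2.imread(f'pics/{n}0.png').astype(int); b,g,r=im[...,0],im[...,1],im[...,2]
    (x0,y0,x1,y1)=(225,185,400,290) if n=='top' else (300,215,400,290)
    m=np.zeros(b.shape,np.uint8); sub=((np.minimum(r,np.minimum(g,b))>150)).astype(np.uint8); 
    e={'top':(350,214,374,248),'side':(350,250,385,280)}[n]; m[e[1]:e[3],e[0]:e[2]]=sub[e[1]:e[3],e[0]:e[2]]
    M=cv2.moments(m,True); 
    if M['m00']: print(n,M['m00'],'white',onz(n,(M['m10']/M['m00'],M['m01']/M['m00']),.0195))
    else: print(im[e[1]:e[3],e[0]:e[2]].min(2).max())
E
```

```text
[ 5.3000e-01  5.7900e-02  1.4023e+00  7.7500e-02  4.3000e-02  4.9000e-02
  1.1600e-02  4.4200e-02 -3.0000e-04 -1.0000e-03] 80.35
[[-0.0, 0.2], [-0.0, 0.1], [-0.2, 0.1], [0.1, 0.1], [-0.1, 0.4], [0.1, -0.2], [0.3, -0.8], [-0.2, 0.1], [0.1, -0.1], [-0.0, -0.0], [-0.0, 0.0], [0.1, 0.2], [-0.2, -0.1], [0.0, -0.0]]
129
140
```

```bash
cat >> h.py <<'E'
from scipy.spatial.transform import Rotation as Ro
def goto(p,yawdeg,st=None):
    # shift/turn numbers to put the TCP at p pointing down, tool y at yaw
    o=st or arm.observe(); R=Ro.from_quat(o['orientation']); a=np.radians(yawdeg)
    y=np.array([np.cos(a),np.sin(a),0]); z=np.array([0,0,-1.]); G=Ro.from_matrix(np.c_[np.cross(y,z),y,z])
    return np.round(R.inv().apply(np.array(p)-o['ee_pos']),4), np.round((R.inv()*G).as_rotvec()/np.pi,4)
def corners(n,c,z=.0195):
    return np.array([onz(n,p,z)[:2] for p in c])
def pose(C): # far-front, far-tail, near-tail, near-front
    f=(C[0]+C[3])/2; t=(C[1]+C[2])/2; d=f-t; return C.mean(0), np.degrees(np.arctan2(d[1],d[0])), np.linalg.norm(d), np.linalg.norm(C[0]-C[3])
E
python3 - <<'E'
from h import *
c=(np.array([(450,85),(692,58),(710,195),(470,220)])+.5)/5-.5+(230,205); print(pose(corners('top',c)))
c=(np.array([(480,275),(690,405),(588,495),(380,352)])+.5)/6-.5+(265,195); print(pose(corners('side',c)))
print(goto([.566,-.142,.12],6.8))
E
```

```text
(array([ 0.56285064, -0.10044319]), np.float64(96.56677225978068), np.float64(0.11843250771567002), np.float64(0.0667785116127841))
(array([ 0.56217683, -0.10254355]), np.float64(96.39253783266271), np.float64(0.1176917620829013), np.float64(0.06613306835578805))
(array([-0.5796, -0.6075,  0.0986]), array([-0.    , -0.    ,  0.3471]))
```

Call:
move_arm([
  {"x": -0.29,"y": -0.3,"z": 0.0,"az": 0.17,"jaw": 0.78},
  {"x": -0.29,"y": -0.3,"z": 0.0,"az": 0.17,"jaw": 0.78},
  {"x": -0.29,"y": -0.3,"z": 0.0,"az": 0.17,"jaw": 0.78},
  {"x": -0.58,"y": -0.607,"z": 0.04,"az": 0.347,"jaw": 0.78},
  {"x": -0.58,"y": -0.607,"z": 0.04,"az": 0.347,"jaw": 0.78},
  {"x": -0.58,"y": -0.607,"z": 0.04,"az": 0.347,"jaw": 0.78},
  {"x": -0.58,"y": -0.607,"z": 0.04,"az": 0.347,"jaw": 0.78},
  {"x": -0.58,"y": -0.607,"z": 0.04,"az": 0.347,"jaw": 0.78},
], force=20)

```text
invalid input
```

Call:
move_arm([
  {"x": -0.29,"y": -0.3,"z": 0.0,"ax": 0,"ay": 0,"az": 0.17,"jaw": 0.78},
  {"x": -0.29,"y": -0.3,"z": 0.0,"ax": 0,"ay": 0,"az": 0.17,"jaw": 0.78},
  {"x": -0.29,"y": -0.3,"z": 0.0,"ax": 0,"ay": 0,"az": 0.17,"jaw": 0.78},
  {"x": -0.58,"y": -0.607,"z": 0.04,"ax": 0,"ay": 0,"az": 0.347,"jaw": 0.78},
  {"x": -0.58,"y": -0.607,"z": 0.04,"ax": 0,"ay": 0,"az": 0.347,"jaw": 0.78},
  {"x": -0.58,"y": -0.607,"z": 0.04,"ax": 0,"ay": 0,"az": 0.347,"jaw": 0.78},
  {"x": -0.58,"y": -0.607,"z": 0.04,"ax": 0,"ay": 0,"az": 0.347,"jaw": 0.78},
  {"x": -0.58,"y": -0.607,"z": 0.04,"ax": 0,"ay": 0,"az": 0.347,"jaw": 0.78},
])

```text
time: 1.9
ee_pos: [0.4347, 0.1698, 0.1997]
orientation: [0.664, 0.748, 0.0, 0.0]
contact_force: [0.9, 0.1, -0.1]
finger_gap: 0.0175
finger_force: 0.0
```

Run:
```python
from h import *
print(goto([.567,-.1405,.06],6.6), goto([.567,-.1405,.03],6.6), arm.observe()['finger_gap'])
```

```text
(array([-0.3239,  0.0944,  0.1398]), array([ 0.0003, -0.0001,  0.0012])) (array([-0.3239,  0.0944,  0.1698]), array([ 0.0003, -0.0001,  0.0012])) 0.017466504704160186
```

Call:
move_arm([
  {"x": -0.324,"y": 0.0945,"z": 0.0,"ax": 0,"ay": 0,"az": 0.001,"jaw": 0.78},
  {"x": -0.324,"y": 0.0945,"z": 0.0,"ax": 0,"ay": 0,"az": 0.001,"jaw": 0.78},
  {"x": -0.324,"y": 0.0945,"z": 0.0,"ax": 0,"ay": 0,"az": 0.001,"jaw": 0.78},
  {"x": -0.324,"y": 0.0945,"z": 0.04,"ax": 0,"ay": 0,"az": 0.001,"jaw": 0.78},
  {"x": -0.324,"y": 0.0945,"z": 0.08,"ax": 0,"ay": 0,"az": 0.001,"jaw": 0.78},
  {"x": -0.324,"y": 0.0945,"z": 0.12,"ax": 0,"ay": 0,"az": 0.001,"jaw": 0.78},
  {"x": -0.324,"y": 0.0945,"z": 0.16,"ax": 0,"ay": 0,"az": 0.001,"jaw": 0.78},
  {"x": -0.324,"y": 0.0945,"z": 0.16,"ax": 0,"ay": 0,"az": 0.001,"jaw": 0.78},
])

```text
time: 2.9
ee_pos: [0.5644, -0.1387, 0.0359]
orientation: [0.665, 0.747, -0.001, -0.003]
contact_force: [-0.8, -0.5, 0.6]
finger_gap: 0.0104
finger_force: 0.0
```

Run:
```python
from h import *
print(arm.observe()); print(goto([.567,-.1405,.03],6.6))
a=grab('top','t1.png')
b=grab('side','s1.png')
A=cv2.resize(a[195:290,230:385],None,fx=4,fy=4,interpolation=cv2.INTER_CUBIC)
B=cv2.resize(b[205:285,290:390],None,fx=6,fy=6,interpolation=cv2.INTER_CUBIC)
B=cv2.resize(b[190:285,265:390],None,fx=4,fy=4,interpolation=cv2.INTER_CUBIC)
w=min(A.shape[1]+0,620)
cv2.imwrite('pics/v1.png',cv2.cvtColor(np.vstack([cv2.resize(A,(480,294)),cv2.resize(B,(480,306))[:306]]),cv2.COLOR_RGB2BGR))
```

```text
{'time': 2.9, 'q': array([-2.84775165e-01,  2.87103721e-02,  1.83823899e+00,  8.06729597e-06,
        1.28148459e+00, -3.99590763e-01]), 'joint_velocities': array([ 0.01771848, -0.06559928, -0.0711603 ,  0.00086229,  0.0541741 ,
        0.00664306]), 'joint_torque': array([-1.56670868e+00, -5.44292164e+01, -5.37893701e+01, -2.84818554e-02,
       -1.34849209e+00, -1.74459424e-01]), 'ee_pos': array([ 0.56444605, -0.13865858,  0.03587413]), 'orientation': array([ 0.66536774,  0.74650792, -0.00146344, -0.00309179]), 'contact_force': array([-0.79130859, -0.46183672,  0.58199993]), 'wrist_torque': array([-0.09284264,  0.08734949,  0.01597323]), 'finger_force': 0.0, 'finger_gap': 0.010444453792402714}
(array([-0.0021,  0.0024,  0.0059]), array([-0.002 , -0.0008, -0.0001]))
```

View pics/v1.png

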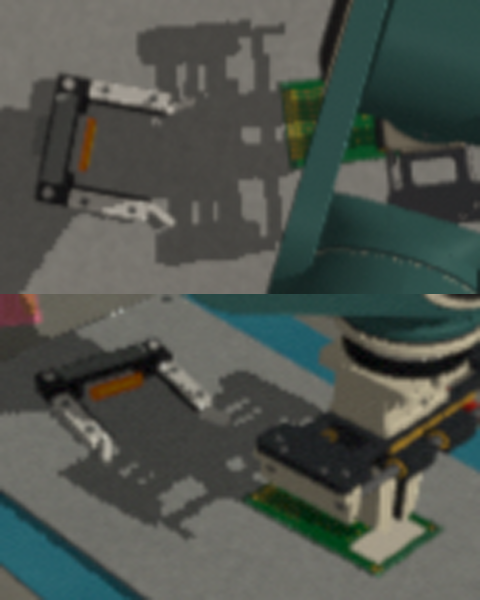

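The gripper stands over the white field (side crop (390,545)). The arm partly hides the card in the top view. I let it settle, then feel downwards.

Call:
move_arm([
  {"x": 0,"y": 0,"z": 0,"ax": 0,"ay": 0,"az": 0,"jaw": 0.78},
  {"x": 0,"y": 0,"z": 0,"ax": 0,"ay": 0,"az": 0,"jaw": 0.78},
  {"x": 0,"y": 0,"z": 0,"ax": 0,"ay": 0,"az": 0,"jaw": 0.78},
  {"x": 0,"y": 0,"z": 0,"ax": 0,"ay": 0,"az": 0,"jaw": 0.78},
])

```text
time: 3.5
ee_pos: [0.5667, -0.1387, 0.0399]
orientation: [0.665, 0.747, 0.0, 0.0]
contact_force: [-0.0, 0.3, 0.7]
finger_gap: 0.0104
finger_force: 0.0
```

Run:
```python
from h import *
print(arm.observe()['contact_force'],arm.observe()['ee_pos'],arm.observe()['orientation']); print(goto([.567,-.1405,.026],6.6))
```

```text
[-0.03563916  0.3425471   0.65222708] [ 0.56667545 -0.13869794  0.03987035] [6.64955610e-01 7.46882851e-01 9.47590432e-05 1.88434739e-04]
(array([-0.0018,  0.0001,  0.0139]), array([0.0001, 0.    , 0.0002]))
```

Call:
move_arm([
  {"x": -0.0018,"y": 0,"z": 0.01,"ax": 0,"ay": 0,"az": 0,"jaw": 0.78},
  {"x": -0.0018,"y": 0,"z": 0.014,"ax": 0,"ay": 0,"az": 0,"jaw": 0.78},
  {"x": -0.0018,"y": 0,"z": 0.016,"ax": 0,"ay": 0,"az": 0,"jaw": 0.78},
  {"x": -0.0018,"y": 0,"z": 0.0165,"ax": 0,"ay": 0,"az": 0,"jaw": 0.78},
  {"x": -0.0018,"y": 0,"z": 0.0165,"ax": 0,"ay": 0,"az": 0,"jaw": 0.78},
  {"x": -0.0018,"y": 0,"z": 0.0165,"ax": 0,"ay": 0,"az": 0,"jaw": 0.78},
])

```text
time: 4.25
ee_pos: [0.5669, -0.1406, 0.0232]
orientation: [0.665, 0.747, 0.0, 0.0]
contact_force: [0.5, -0.1, -0.6]
finger_gap: 0.0105
finger_force: 0.0
```

Call:
move_arm([
  {"z": 0.0006},
  {"z": 0.0006},
  {"z": 0.0006},
])

```text
invalid input
```

Call:
move_arm([
  {"x": 0,"y": 0,"z": 0.0006,"ax": 0,"ay": 0,"az": 0,"jaw": 0.78},
  {"x": 0,"y": 0,"z": 0.0006,"ax": 0,"ay": 0,"az": 0,"jaw": 0.78},
])

```text
time: 4.5
ee_pos: [0.5668, -0.1406, 0.0224]
orientation: [0.665, 0.747, 0.0, 0.0]
contact_force: [-0.1, -0.6, -0.2]
finger_gap: 0.0097
finger_force: 0.0
```

Call:
move_arm([
  {"x": 0,"y": 0,"z": 0.0006,"ax": 0,"ay": 0,"az": 0,"jaw": 0.78},
  {"x": 0,"y": 0,"z": 0.0006,"ax": 0,"ay": 0,"az": 0,"jaw": 0.78},
])

```text
time: 4.75
ee_pos: [0.5667, -0.1406, 0.0217]
orientation: [0.665, 0.747, -0.0, -0.0]
contact_force: [-0.8, 0.5, -0.9]
finger_gap: 0.0104
finger_force: 0.0
```

Call:
move_arm([
  {"x": 0,"y": 0,"z": 0.0006,"ax": 0,"ay": 0,"az": 0,"jaw": 0.78},
  {"x": 0,"y": 0,"z": 0.0006,"ax": 0,"ay": 0,"az": 0,"jaw": 0.78},
])

```text
time: 5.0
ee_pos: [0.5668, -0.1406, 0.0212]
orientation: [0.665, 0.747, -0.0, -0.0]
contact_force: [0.1, 0.4, -0.3]
finger_gap: 0.01
finger_force: 0.0
```

Call:
move_arm([
  {"x": 0,"y": 0,"z": 0.0006,"ax": 0,"ay": 0,"az": 0,"jaw": 0.78},
  {"x": 0,"y": 0,"z": 0.0006,"ax": 0,"ay": 0,"az": 0,"jaw": 0.78},
])

```text
time: 5.25
ee_pos: [0.5668, -0.1406, 0.0206]
orientation: [0.665, 0.747, -0.0, -0.0]
contact_force: [-1.1, 0.1, 0.4]
finger_gap: 0.0102
finger_force: 0.0
```

Call:
move_arm([
  {"x": 0,"y": 0,"z": 0.0006,"ax": 0,"ay": 0,"az": 0,"jaw": 0.78},
  {"x": 0,"y": 0,"z": 0.0006,"ax": 0,"ay": 0,"az": 0,"jaw": 0.78},
])

```text
time: 5.5
ee_pos: [0.5668, -0.1406, 0.02]
orientation: [0.665, 0.747, -0.0, -0.0]
contact_force: [-0.2, 0.8, 0.2]
finger_gap: 0.0101
finger_force: 0.0
```

Call:
move_arm([
  {"x": 0,"y": 0,"z": 0.0006,"ax": 0,"ay": 0,"az": 0,"jaw": 0.78},
  {"x": 0,"y": 0,"z": 0.0006,"ax": 0,"ay": 0,"az": 0,"jaw": 0.78},
])

```text
time: 5.75
ee_pos: [0.5669, -0.1406, 0.0196]
orientation: [0.665, 0.747, 0.0, 0.0]
contact_force: [-1.1, -0.2, 1.9]
finger_gap: 0.0104
finger_force: 1.0
```

Call:
move_arm([
  {"x": 0,"y": 0,"z": 0.0003,"ax": 0,"ay": 0,"az": 0,"jaw": 0.78},
  {"x": 0,"y": 0,"z": 0.0003,"ax": 0,"ay": 0,"az": 0,"jaw": 0.78},
])

```text
time: 6.0
ee_pos: [0.5669, -0.1406, 0.0194]
orientation: [0.665, 0.747, 0.0, 0.0]
contact_force: [-1.4, 0.3, 5.7]
finger_gap: 0.0099
finger_force: 2.4
```

Call:
move_arm([
  {"x": 0,"y": 0,"z": 0.0002,"ax": 0,"ay": 0,"az": 0,"jaw": 0.78},
  {"x": 0,"y": 0,"z": 0.0002,"ax": 0,"ay": 0,"az": 0,"jaw": 0.78},
])

```text
time: 6.25
ee_pos: [0.567, -0.1406, 0.0193]
orientation: [0.665, 0.747, 0.0, 0.0]
contact_force: [-2.0, 0.2, 6.1]
finger_gap: 0.0102
finger_force: 3.1
```

```bash
cat >> h.py <<'E'
F0=np.array([.530,.0579]); FA=np.radians(80.35)
def fx(l): c,s=np.cos(FA),np.sin(FA); return F0+np.array([c*l[0]-s*l[1],s*l[0]+c*l[1]])
E
python3 - <<'E'
from h import *
o=arm.observe(); print(o['contact_force'],o['ee_pos'])
# tool point on card relative to card frame
a=np.radians(96.6); d=o['ee_pos'][:2]-[.5626,-.101]; print('in card',d@[np.cos(a),np.sin(a)],d@[-np.sin(a),np.cos(a)])
# target: front at fixture x=-30 -> tool at fixture x=-130
t=fx([-.130,0]); print(t, goto([t[0],t[1],o['ee_pos'][2]],80.35-90,o))
E
```

```text
[-2.04516046  0.16076724  6.14589567] [ 0.56698031 -0.14062898  0.01934719]
in card -0.0398698067941501 0.0002035565408274936
[ 0.50820821 -0.07026052] (array([ 0.0767, -0.0503, -0.    ]), array([0.0002, 0.    , 0.0905]))
```

Call:
move_arm([
  {"x": 0.005,"y": -0.003,"z": 0,"ax": 0,"ay": 0,"az": 0.006,"jaw": 0.78},
  {"x": 0.012,"y": -0.008,"z": 0,"ax": 0,"ay": 0,"az": 0.014,"jaw": 0.78},
  {"x": 0.019,"y": -0.0125,"z": 0,"ax": 0,"ay": 0,"az": 0.0225,"jaw": 0.78},
  {"x": 0.026,"y": -0.017,"z": 0,"ax": 0,"ay": 0,"az": 0.031,"jaw": 0.78},
  {"x": 0.033,"y": -0.0216,"z": 0,"ax": 0,"ay": 0,"az": 0.039,"jaw": 0.78},
  {"x": 0.038,"y": -0.025,"z": 0,"ax": 0,"ay": 0,"az": 0.045,"jaw": 0.78},
  {"x": 0.038,"y": -0.025,"z": 0,"ax": 0,"ay": 0,"az": 0.045,"jaw": 0.78},
])

```text
time: 7.12
ee_pos: [0.5376, -0.1054, 0.0193]
orientation: [0.716, 0.698, 0.0, 0.0]
contact_force: [-0.8, 1.2, 5.9]
finger_gap: 0.0104
finger_force: 3.0
```

Run:
```python
from h import *
o=arm.observe(); t=fx([-.130,0]); print(goto([t[0],t[1],o['ee_pos'][2]],80.35-90,o))
```

```text
(array([ 0.0344, -0.0303, -0.    ]), array([ 0.0002, -0.    ,  0.0454]))
```

Call:
move_arm([
  {"x": 0.005,"y": -0.0045,"z": 0,"ax": 0,"ay": 0,"az": 0.007,"jaw": 0.78},
  {"x": 0.012,"y": -0.0105,"z": 0,"ax": 0,"ay": 0,"az": 0.016,"jaw": 0.78},
  {"x": 0.019,"y": -0.0167,"z": 0,"ax": 0,"ay": 0,"az": 0.025,"jaw": 0.78},
  {"x": 0.026,"y": -0.0229,"z": 0,"ax": 0,"ay": 0,"az": 0.034,"jaw": 0.78},
  {"x": 0.0344,"y": -0.0303,"z": 0,"ax": 0,"ay": 0,"az": 0.0454,"jaw": 0.78},
  {"x": 0.0344,"y": -0.0303,"z": 0,"ax": 0,"ay": 0,"az": 0.0454,"jaw": 0.78},
  {"x": 0.0344,"y": -0.0303,"z": 0,"ax": 0,"ay": 0,"az": 0.0454,"jaw": 0.78},
])

```text
time: 8.0
ee_pos: [0.5083, -0.0703, 0.0194]
orientation: [0.764, 0.645, 0.0, 0.0]
contact_force: [-0.5, 1.2, 6.4]
finger_gap: 0.0101
finger_force: 3.2
```

Run:
```python
from h import *
o=arm.observe(); print(o['ee_pos'])
a=grab('top','t2.png'); b=grab('side','s2.png')
A=cv2.resize(a[205:285,230:360],None,fx=5,fy=5,interpolation=cv2.INTER_CUBIC)
B=cv2.resize(b[200:275,270:370],None,fx=8,fy=8,interpolation=cv2.INTER_CUBIC)
cv2.imwrite('pics/t2c.png',cv2.cvtColor(A,cv2.COLOR_RGB2BGR)); cv2.imwrite('pics/s2c.png',cv2.cvtColor(B,cv2.COLOR_RGB2BGR))
for n in('top','side'):
  for t in('card_front','card'): print(n,t,[(np.round(r['xy'],1),round(r['p'],2),np.round(onz(n,r['xy'],.0184),4)) for r in arm.spot_point(n,t)[:2]])
print('expect front',fx([-.03,0]))
```

```text
[ 0.50833284 -0.07031331  0.01935633]
top card_front [(array([193.8, 223.4]), 0.84, array([0.5831, 0.2725, 0.0184])), (array([294.1, 245.6]), 0.62, array([0.53  , 0.0251, 0.0184]))]
top card [(array([179.1, 241.8]), 0.81, array([0.5375, 0.3079, 0.0184])), (array([388.9, 322.9]), 0.66, array([ 0.3439, -0.2055,  0.0184]))]
side card_front [(array([311.2, 237.8]), 0.79, array([0.5272, 0.0258, 0.0184])), (array([272.2, 192. ]), 0.68, array([0.5642, 0.2563, 0.0184]))]
side card [(array([323.9, 251. ]), 0.86, array([ 0.5209, -0.0342,  0.0184])), (array([384.7, 227.7]), 0.71, array([ 0.7086, -0.0727,  0.0184]))]
expect front [0.52497113 0.0283245 ]
```

View pics/s2c.png

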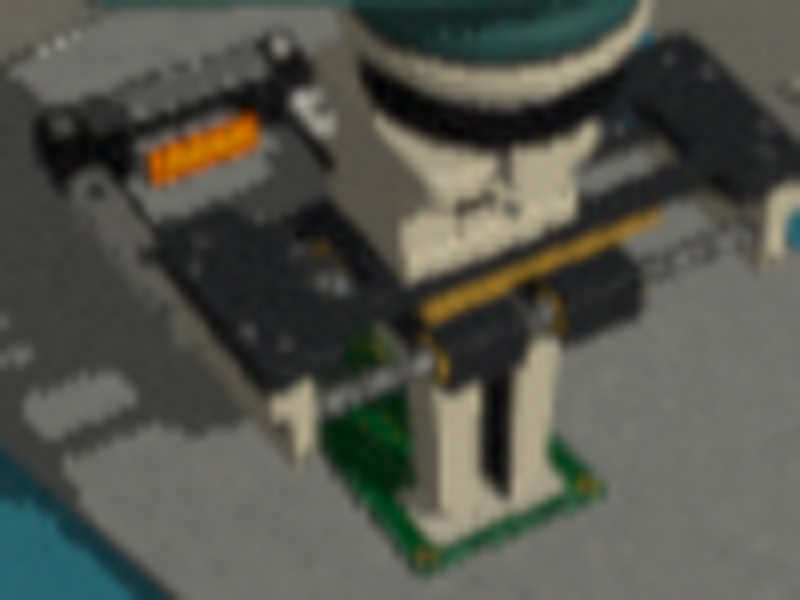

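View pics/t2c.png

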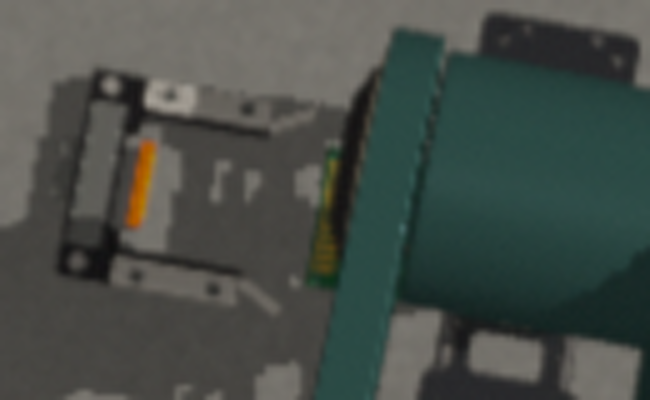

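Side crop: the card's tail corners are at (603,487) and (425,568). Top crop: its front corners are at (330,150) and (307,285), just in front of the flares. Next I check the card pose against the fixture axis.

Run:
```python
from h import *
def inf(p): d=np.array(p)-F0; c,s=np.cos(FA),np.sin(FA); return np.round([c*d[0]+s*d[1],-s*d[0]+c*d[1]],4)
for n,k,o,L,off in(('side',8,(270,200),[(603,487),(425,568)],(-.0003,-.001)),('top',5,(230,205),[(330,150),(307,285)],(0,0))):
    P=[onz(n,(np.array(p)+.5)/k-.5+o,.0193)[:2]-off for p in L]; print(n,[inf(p) for p in P],'mid',inf(sum(P)/2))
o=arm.observe(); print('tcp',inf(o['ee_pos'][:2]))
```

```text
side [array([-0.1485, -0.0351]), array([-0.1499,  0.0319])] mid [-0.1492 -0.0016]
top [array([-0.0312, -0.0325]), array([-0.0318,  0.0342])] mid [-0.0315  0.0008]
tcp [-0.1301 -0.0002]
```

Call:
move_arm([
  {"x": 0.002,"y": -0.0006,"z": 0,"ax": 0,"ay": 0,"az": 0.004,"jaw": 0.78},
  {"x": 0.007,"y": -0.0006,"z": 0,"ax": 0,"ay": 0,"az": 0.004,"jaw": 0.78},
  {"x": 0.012,"y": -0.0006,"z": 0,"ax": 0,"ay": 0,"az": 0.004,"jaw": 0.78},
  {"x": 0.017,"y": -0.0006,"z": 0,"ax": 0,"ay": 0,"az": 0.004,"jaw": 0.78},
  {"x": 0.022,"y": -0.0006,"z": 0,"ax": 0,"ay": 0,"az": 0.004,"jaw": 0.78},
  {"x": 0.026,"y": -0.0006,"z": 0,"ax": 0,"ay": 0,"az": 0.004,"jaw": 0.78},
  {"x": 0.026,"y": -0.0006,"z": 0,"ax": 0,"ay": 0,"az": 0.004,"jaw": 0.78},
])

```text
time: 9.18
ee_pos: [0.5123, -0.0445, 0.0194]
orientation: [0.768, 0.64, 0.0, 0.0]
contact_force: [-0.0, 2.6, 5.4]
finger_gap: 0.0103
finger_force: 3.0
```

Call:
move_arm([
  {"x": 0.002,"y": 0,"z": 0,"ax": 0,"ay": 0,"az": 0,"jaw": 0.78},
  {"x": 0.005,"y": 0,"z": 0,"ax": 0,"ay": 0,"az": 0,"jaw": 0.78},
  {"x": 0.008,"y": 0,"z": 0,"ax": 0,"ay": 0,"az": 0,"jaw": 0.78},
  {"x": 0.011,"y": 0,"z": 0,"ax": 0,"ay": 0,"az": 0,"jaw": 0.78},
  {"x": 0.011,"y": 0,"z": 0,"ax": 0,"ay": 0,"az": 0,"jaw": 0.78},
])

```text
time: 9.8
ee_pos: [0.5142, -0.0339, 0.0193]
orientation: [0.768, 0.64, 0.0, 0.0]
contact_force: [-0.3, 0.4, 6.8]
finger_gap: 0.0104
finger_force: 3.2
```

Call:
move_arm([
  {"x": 0.003,"y": 0,"z": 0,"ax": 0,"ay": 0,"az": 0,"jaw": 0.78},
  {"x": 0.006,"y": 0,"z": 0,"ax": 0,"ay": 0,"az": 0,"jaw": 0.78},
  {"x": 0.01,"y": 0,"z": 0,"ax": 0,"ay": 0,"az": 0,"jaw": 0.78},
  {"x": 0.014,"y": 0,"z": 0,"ax": 0,"ay": 0,"az": 0,"jaw": 0.78},
  {"x": 0.016,"y": 0,"z": 0,"ax": 0,"ay": 0,"az": 0,"jaw": 0.78},
  {"x": 0.016,"y": 0,"z": 0,"ax": 0,"ay": 0,"az": 0,"jaw": 0.78},
])

```text
time: 10.55
ee_pos: [0.5171, -0.0182, 0.0194]
orientation: [0.768, 0.64, 0.0, 0.0]
contact_force: [-0.0, -0.1, 6.8]
finger_gap: 0.0104
finger_force: 3.3
```

Call:
move_arm([
  {"x": 0.003,"y": 0,"z": 0,"ax": 0,"ay": 0,"az": 0,"jaw": 0.78},
  {"x": 0.006,"y": 0,"z": 0,"ax": 0,"ay": 0,"az": 0,"jaw": 0.78},
  {"x": 0.01,"y": 0,"z": 0,"ax": 0,"ay": 0,"az": 0,"jaw": 0.78},
  {"x": 0.014,"y": 0,"z": 0,"ax": 0,"ay": 0,"az": 0,"jaw": 0.78},
  {"x": 0.016,"y": 0,"z": 0,"ax": 0,"ay": 0,"az": 0,"jaw": 0.78},
  {"x": 0.016,"y": 0,"z": 0,"ax": 0,"ay": 0,"az": 0,"jaw": 0.78},
])

```text
time: 11.3
ee_pos: [0.5198, -0.0024, 0.0193]
orientation: [0.768, 0.64, 0.0, 0.0]
contact_force: [-1.1, -0.1, 7.2]
finger_gap: 0.0104
finger_force: 3.3
```

Run:
```python
from h import *
o=arm.observe(); print(o['contact_force'],o['ee_pos'])
b=grab('side','s3.png');B=cv2.resize(b[180:270,250:370],None,fx=6,fy=6,interpolation=cv2.INTER_CUBIC)
cv2.imwrite('pics/s3c.png',cv2.cvtColor(B,cv2.COLOR_RGB2BGR))
```

```text
[-1.05912978 -0.09782435  7.23446521] [ 0.51984865 -0.00244415  0.01931093]
```

View pics/s3c.png

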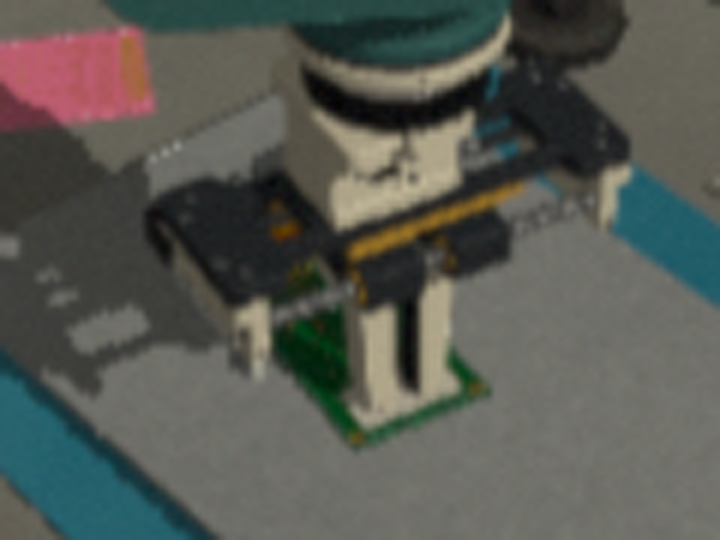

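The card is straight under the fingers, with its tail corners at (488,392) and (358,448). I raise the pressing force before the shutter.

Call:
move_arm([
  {"x": 0.004,"y": 0,"z": 0.0001,"ax": 0,"ay": 0,"az": 0,"jaw": 0.78},
  {"x": 0.007,"y": 0,"z": 0.0003,"ax": 0,"ay": 0,"az": 0,"jaw": 0.78},
  {"x": 0.008,"y": 0,"z": 0.0004,"ax": 0,"ay": 0,"az": 0,"jaw": 0.78},
  {"x": 0.008,"y": 0,"z": 0.0004,"ax": 0,"ay": 0,"az": 0,"jaw": 0.78},
  {"x": 0.008,"y": 0,"z": 0.0004,"ax": 0,"ay": 0,"az": 0,"jaw": 0.78},
])

```text
time: 11.98
ee_pos: [0.5214, 0.0053, 0.0192]
orientation: [0.768, 0.64, 0.0, 0.0]
contact_force: [-3.1, -0.5, 9.9]
finger_gap: 0.0101
finger_force: 4.6
```

Call:
move_arm([
  {"x": 0.001,"y": 0,"z": 0.0001,"ax": 0,"ay": 0,"az": 0,"jaw": 0.78},
  {"x": 0.002,"y": 0,"z": 0.0001,"ax": 0,"ay": 0,"az": 0,"jaw": 0.78},
  {"x": 0.003,"y": 0,"z": 0.0001,"ax": 0,"ay": 0,"az": 0,"jaw": 0.78},
  {"x": 0.004,"y": 0,"z": 0.0001,"ax": 0,"ay": 0,"az": 0,"jaw": 0.78},
  {"x": 0.005,"y": 0,"z": 0.0001,"ax": 0,"ay": 0,"az": 0,"jaw": 0.78},
  {"x": 0.006,"y": 0,"z": 0.0001,"ax": 0,"ay": 0,"az": 0,"jaw": 0.78},
  {"x": 0.007,"y": 0,"z": 0.0001,"ax": 0,"ay": 0,"az": 0,"jaw": 0.78},
])

```text
time: 12.85
ee_pos: [0.5226, 0.0119, 0.0191]
orientation: [0.768, 0.64, -0.0, 0.001]
contact_force: [-4.5, -5.5, 9.9]
finger_gap: 0.0097
finger_force: 5.3
```

Call:
move_arm([
  {"x": 0.001,"y": 0,"z": 0.0001,"ax": 0,"ay": 0,"az": 0,"jaw": 0.78},
  {"x": 0.002,"y": 0,"z": 0.0001,"ax": 0,"ay": 0,"az": 0,"jaw": 0.78},
  {"x": 0.003,"y": 0,"z": 0.0001,"ax": 0,"ay": 0,"az": 0,"jaw": 0.78},
  {"x": 0.004,"y": 0,"z": 0.0001,"ax": 0,"ay": 0,"az": 0,"jaw": 0.78},
])

```text
time: 13.35
ee_pos: [0.5232, 0.0153, 0.0191]
orientation: [0.768, 0.64, -0.0, 0.001]
contact_force: [-5.4, -8.2, 12.2]
finger_gap: 0.0104
finger_force: 6.0
```

```bash
cat > chk.py <<'E'
from h import *
import sys
def inf(p): d=np.array(p)-F0; c,s=np.cos(FA),np.sin(FA); return np.round([c*d[0]+s*d[1],-s*d[0]+c*d[1]],4)
o=arm.observe(); f=o['contact_force']; print('F',f,'along',f@[.168,.986,0],'tcp',inf(o['ee_pos'][:2]))
b=grab('side',sys.argv[1]+'.png');B=cv2.resize(b[185:260,265:345],None,fx=8,fy=8,interpolation=cv2.INTER_CUBIC)
cv2.imwrite('pics/'+sys.argv[1]+'c.png',cv2.cvtColor(B,cv2.COLOR_RGB2BGR))
for t in('card_tail','card'):
  for r in arm.spot_point('side',t)[:2]: print(t,r['p'],inf(onz('side',r['xy'],.0193)[:2]+[.0003,.001]))
E
python3 chk.py s4
```

```text
F [-5.4340743  -8.18356932 12.24173292] along -8.981923832372464 tcp [-0.0431 -0.0005]
card_tail 0.86 [0.2244 0.0845]
card_tail 0.73 [-0.0969 -0.2045]
card 0.8 [-0.0169 -0.0024]
card 0.66 [0.2308 0.0485]
```

Call:
move_arm([
  {"x": 0,"y": -0.0002,"z": -0.0001,"ax": 0,"ay": 0,"az": 0,"jaw": 0.78},
  {"x": 0,"y": -0.0003,"z": -0.0001,"ax": 0,"ay": 0,"az": 0,"jaw": 0.78},
])

```text
time: 13.75
ee_pos: [0.5231, 0.0155, 0.0192]
orientation: [0.768, 0.64, -0.0, 0.001]
contact_force: [-2.2, -7.4, 9.0]
finger_gap: 0.0102
finger_force: 4.8
```

Call:
move_arm([
  {"x": 0.0005,"y": 0,"z": 0.0001,"ax": 0,"ay": 0,"az": 0,"jaw": 0.78},
  {"x": 0.001,"y": 0,"z": 0.0001,"ax": 0,"ay": 0,"az": 0,"jaw": 0.78},
  {"x": 0.0015,"y": 0,"z": 0.0001,"ax": 0,"ay": 0,"az": 0,"jaw": 0.78},
  {"x": 0.002,"y": 0,"z": 0.0001,"ax": 0,"ay": 0,"az": 0,"jaw": 0.78},
])

```text
time: 14.25
ee_pos: [0.5233, 0.0173, 0.0191]
orientation: [0.768, 0.64, -0.0, 0.001]
contact_force: [-4.2, -8.8, 12.6]
finger_gap: 0.0105
finger_force: 5.8
```

Call:
move_arm([
  {"x": 0.0003,"y": -0.0001,"z": -0.0001,"ax": 0,"ay": 0,"az": 0,"jaw": 0.78},
  {"x": 0.0006,"y": -0.0001,"z": -0.0001,"ax": 0,"ay": 0,"az": 0,"jaw": 0.78},
  {"x": 0.001,"y": -0.0002,"z": -0.0001,"ax": 0,"ay": 0,"az": 0,"jaw": 0.78},
])

```text
time: 14.62
ee_pos: [0.5233, 0.0183, 0.0191]
orientation: [0.768, 0.64, -0.0, 0.001]
contact_force: [-2.4, -8.1, 10.0]
finger_gap: 0.0101
finger_force: 5.2
```

```bash
python3 chk.py s5
```

```text
F [-2.4453562  -8.11574812  9.95818595] along -8.412947491584626 tcp [-0.0401 -0.0001]
card_tail 0.71 [-0.0381  0.0025]
card_tail 0.65 [0.2394 0.0893]
card 0.63 [-0.0116 -0.0051]
card 0.59 [0.2184 0.0495]
```

View pics/s5c.png

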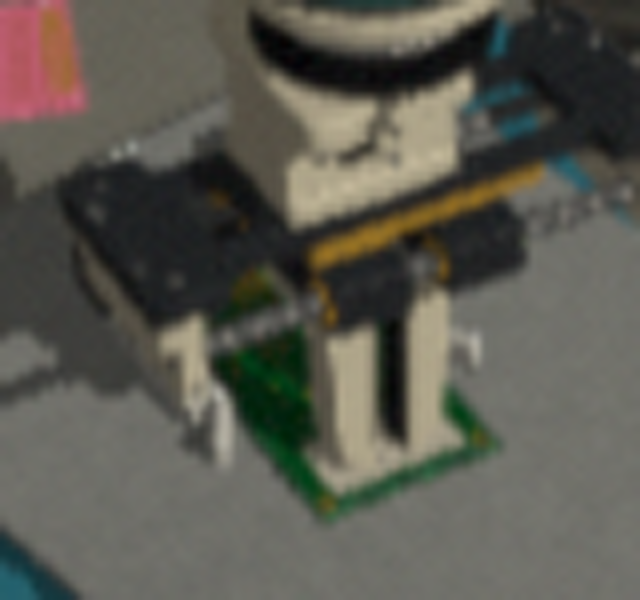

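The card is inside the rails. Its tail corners are at (497,440) and (328,515), nearly home. I compute the remaining gap.

Run:
```python
from h import *
def inf(p): d=np.array(p)-F0; c,s=np.cos(FA),np.sin(FA); return np.round([c*d[0]+s*d[1],-s*d[0]+c*d[1]],4)
P=[onz('side',(np.array(p)+.5)/8-.5+(265,185),.0193)[:2]+[.0003,.001] for p in[(497,440),(328,515)]]; print([inf(p) for p in P],inf(sum(P)/2))
```

```text
[array([-0.0587, -0.0347]), array([-0.0614,  0.0314])] [-0.06   -0.0016]
```

Call:
move_arm([
  {"x": 0.0003,"y": 0,"z": 0,"ax": 0,"ay": 0,"az": 0,"jaw": 0.78},
  {"x": 0.0006,"y": 0,"z": 0,"ax": 0,"ay": 0,"az": 0,"jaw": 0.78},
  {"x": 0.001,"y": 0,"z": 0,"ax": 0,"ay": 0,"az": 0,"jaw": 0.78},
])

```text
time: 15.15
ee_pos: [0.5235, 0.0194, 0.0191]
orientation: [0.768, 0.64, -0.0, 0.001]
contact_force: [-3.2, -8.0, 9.6]
finger_gap: 0.0103
finger_force: 5.3
```

Call:
move_arm([
  {"x": 0.0003,"y": 0,"z": 0,"ax": 0,"ay": 0,"az": 0,"jaw": 0.78},
  {"x": 0.0006,"y": 0,"z": 0,"ax": 0,"ay": 0,"az": 0,"jaw": 0.78},
  {"x": 0.001,"y": 0,"z": 0,"ax": 0,"ay": 0,"az": 0,"jaw": 0.78},
])

```text
time: 15.52
ee_pos: [0.5237, 0.0203, 0.0191]
orientation: [0.768, 0.64, -0.0, 0.001]
contact_force: [-4.1, -10.7, 10.6]
finger_gap: 0.0105
finger_force: 5.4
```

Call:
move_arm([
  {"x": 0,"y": 0,"z": 0,"ax": 0,"ay": 0,"az": 0,"jaw": 0.78},
  {"x": 0,"y": 0,"z": 0,"ax": 0,"ay": 0,"az": 0,"jaw": 0.78},
])

```text
time: 15.78
ee_pos: [0.5237, 0.0202, 0.0191]
orientation: [0.768, 0.64, -0.0, 0.001]
contact_force: [-3.7, -8.4, 10.1]
finger_gap: 0.0102
finger_force: 5.4
```

Run:
```python
from h import *
def inf(p): d=np.array(p)-F0; c,s=np.cos(FA),np.sin(FA); return np.round([c*d[0]+s*d[1],-s*d[0]+c*d[1]],4)
o=arm.observe(); f=o['contact_force'];print(f,f@[.168,.986,0],inf(o['ee_pos'][:2]))
# tail-edge motion between frames s3,s4,s5,now : shift estimated by phase correlation in a tail-corner patch
g=lambda f:cv2.cvtColor(cv2.imread('pics/'+f),cv2.COLOR_BGR2GRAY)
grab('side','s6.png')
h5=g('s5.png')[234:254,302:332]; h6=g('s6.png')
big=lambda a:cv2.resize(a,None,fx=8,fy=8,interpolation=cv2.INTER_CUBIC)
for nm,(u,v) in(('far',(327,240)),('near',(306,249))):
  t=big(g('s5.png')[v-4:v+6,u-5:u+7]); R=cv2.matchTemplate(big(h6[v-8:v+10,u-9:u+11]),t,cv2.TM_CCOEFF_NORMED); _,m,_,l=cv2.minMaxLoc(R)
  d=np.array(l)/8-4; print(nm,m,d, inf(onz('side',np.array((u,v))+d,.0193)[:2])-inf(onz('side',(u,v),.0193)[:2]))
```

```text
[-3.72363943 -8.41590795 10.07947854] -8.923656664012823 [-0.0382 -0.0001]
far 0.9830722212791443 [-0.5 -0.5] [0.0023 0.0001]
near 0.980580747127533 [-0.375 -0.375] [0.0017 0.0002]
```

Call:
move_arm([
  {"x": 0.0003,"y": 0,"z": 0,"ax": 0,"ay": 0,"az": 0,"jaw": 0.78},
  {"x": 0.0006,"y": -0.0001,"z": 0,"ax": 0,"ay": 0,"az": 0,"jaw": 0.78},
  {"x": 0.0008,"y": -0.0001,"z": 0,"ax": 0,"ay": 0,"az": 0,"jaw": 0.78},
])

```text
time: 16.2
ee_pos: [0.5238, 0.0209, 0.0191]
orientation: [0.768, 0.64, -0.0, 0.001]
contact_force: [-2.6, -10.5, 10.3]
finger_gap: 0.0105
finger_force: 5.1
```

Call:
move_arm([
  {"x": 0.0003,"y": 0,"z": 0,"ax": 0,"ay": 0,"az": 0,"jaw": 0.78},
  {"x": 0.0005,"y": 0,"z": 0,"ax": 0,"ay": 0,"az": 0,"jaw": 0.78},
  {"x": 0.0005,"y": 0,"z": 0,"ax": 0,"ay": 0,"az": 0,"jaw": 0.78},
])

```text
time: 16.58
ee_pos: [0.5239, 0.0213, 0.0191]
orientation: [0.768, 0.64, -0.001, 0.001]
contact_force: [-3.1, -11.2, 10.8]
finger_gap: 0.0103
finger_force: 5.1
```

```bash
cat > tr.py <<'E'
from h import *
import sys
def inf(p): d=np.array(p)-F0; c,s=np.cos(FA),np.sin(FA); return np.round([c*d[0]+s*d[1],-s*d[0]+c*d[1]],4)
o=arm.observe(); f=o['contact_force'];print(f,f@[.168,.986,0],inf(o['ee_pos'][:2]))
g=lambda f:cv2.cvtColor(cv2.imread('pics/'+f),cv2.COLOR_BGR2GRAY)
grab('side',sys.argv[1]); h6=g(sys.argv[1])
big=lambda a:cv2.resize(a,None,fx=16,fy=16,interpolation=cv2.INTER_CUBIC)
for nm,(u,v) in(('far',(327,240)),('near',(306,249))):
  t=big(g('s5.png')[v-4:v+6,u-5:u+7]); R=cv2.matchTemplate(big(h6[v-8:v+10,u-9:u+11]),t,cv2.TM_CCOEFF_NORMED); _,m,_,l=cv2.minMaxLoc(R)
  d=np.array(l)/16-4; print(nm,m,d, inf(onz('side',np.array((u,v))+d,.0193)[:2])-inf(onz('side',(u,v),.0193)[:2]))
E
python3 tr.py s7.png
```

```text
[ -3.09725382 -11.21354656  10.82354025] -11.576895548858733 [-0.0371 -0.0001]
far 0.9813363552093506 [-0.5 -0.5] [0.0023 0.0001]
near 0.9785810708999634 [-0.375  -0.4375] [0.0019 0.    ]
```

The card has stopped while the pushing force rose, so it is against the stop. I unload the push and lift off.

Call:
move_arm([
  {"x": -0.0006,"y": 0,"z": 0,"ax": 0,"ay": 0,"az": 0,"jaw": 0.78},
  {"x": -0.0006,"y": 0,"z": -0.0005,"ax": 0,"ay": 0,"az": 0,"jaw": 0.78},
  {"x": -0.0006,"y": 0,"z": -0.0015,"ax": 0,"ay": 0,"az": 0,"jaw": 0.78},
  {"x": -0.0006,"y": 0,"z": -0.006,"ax": 0,"ay": 0,"az": 0,"jaw": 0.78},
  {"x": -0.0006,"y": 0,"z": -0.03,"ax": 0,"ay": 0,"az": 0,"jaw": 0.78},
  {"x": -0.03,"y": 0,"z": -0.08,"ax": 0,"ay": 0,"az": 0,"jaw": 0.78},
  {"x": -0.08,"y": 0,"z": -0.12,"ax": 0,"ay": 0,"az": 0,"jaw": 0.78},
  {"x": -0.14,"y": 0,"z": -0.15,"ax": 0,"ay": 0,"az": 0,"jaw": 0.78},
])

```text
time: 17.62
ee_pos: [0.4993, -0.1108, 0.1678]
orientation: [0.768, 0.641, 0.001, 0.001]
contact_force: [0.7, -0.3, 0.6]
finger_gap: 0.0101
finger_force: 0.0
```

Call:
move_arm([
  {"x": -0.06,"y": -0.05,"z": 0,"ax": 0,"ay": 0,"az": 0,"jaw": 0.78},
  {"x": -0.11,"y": -0.1,"z": 0,"ax": 0,"ay": 0,"az": 0,"jaw": 0.78},
  {"x": -0.16,"y": -0.1,"z": 0,"ax": 0,"ay": 0,"az": 0,"jaw": 0.78},
  {"x": -0.2,"y": -0.1,"z": 0,"ax": 0,"ay": 0,"az": 0,"jaw": 0.78},
  {"x": -0.2,"y": -0.1,"z": 0,"ax": 0,"ay": 0,"az": 0,"jaw": 0.78},
  {"x": -0.2,"y": -0.1,"z": 0,"ax": 0,"ay": 0,"az": 0,"jaw": 0.78},
])

```text
time: 18.38
ee_pos: [0.3651, -0.2882, 0.1656]
orientation: [0.768, 0.64, 0.0, -0.0]
contact_force: [-0.8, -0.4, 0.3]
finger_gap: 0.0102
finger_force: 0.0
```

```bash
python3 tr.py s8.png
python3 - <<'E'
from h import *
a=grab('top','t8.png'); b=cv2.imread('pics/s8.png')
A=cv2.cvtColor(cv2.resize(a[210:275,235:325],None,fx=6,fy=6,interpolation=cv2.INTER_CUBIC),4)
B=cv2.resize(b[192:262,268:338],None,fx=6,fy=6,interpolation=cv2.INTER_CUBIC)
B=cv2.resize(B[:390],(260,390)) if 0 else B[:, :]
A=cv2.resize(A,(400,289)); B=cv2.resize(B,(400,400))
C=np.zeros((400,800,3),np.uint8); C[:289,:400]=A; C[:,400:]=B; cv2.imwrite('pics/fin.png',C)
E
```

```text
[-0.76513699 -0.40615468  0.31944852] -0.5290115240038091 [-0.3689  0.1045]
far 0.42332422733306885 [-1.4375 -0.9375] [0.005  0.0014]
near 0.9672049880027771 [-0.6875 -0.4375] [0.0023 0.0008]
```

View pics/fin.png

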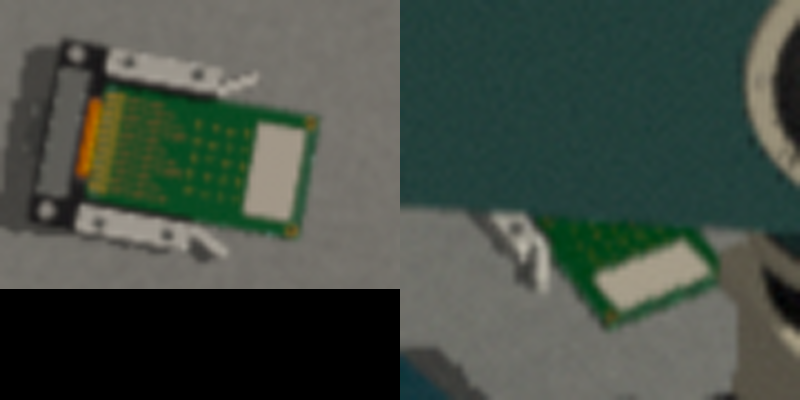

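The top view shows the card between the rails: tail corners (321,117) and (296,237), orange shutter at (90,138) close to the block. I check shutter travel and card depth numerically.

Run:
```python
from h import *
def inf(p): d=np.array(p)-F0; c,s=np.cos(FA),np.sin(FA); return np.round([c*d[0]+s*d[1],-s*d[0]+c*d[1]],4)
for f in('top0.png','t8.png'):
    im=cv2.imread('pics/'+f)[225:262,238:275].astype(float); w=np.clip(im[...,2]-im[...,0]-40,0,None)*(im[...,2]>im[...,1]*1.3)
    v,u=np.mgrid[225:262,238:275]; c=((u*w).sum()/w.sum(),(v*w).sum()/w.sum()); print(f,np.round(c,2),inf(onz('top',c,.030)[:2]),w.sum())
k=400/540*6; P=[onz('top',(np.array(p)+.5)/k-.5+(235,210),.0195)[:2] for p in[(321,117),(296,237),(104,86),(84,197)]]
print([inf(p) for p in P])
r=arm.trace('top','card')
for q in r[:3]:
    c=max(cv2.findContours(q['mask'].astype(np.uint8),0,2)[0],key=cv2.contourArea); Q=np.array([inf(onz('top',p[0],.0195)[:2]) for p in c]); print(q['p'],Q.min(0),Q.max(0),cv2.minAreaRect((Q*1000).astype(np.float32)))
for t in('card_front','card_tail','card'): print(t,[(round(r['p'],2),inf(onz('top',r['xy'],.0190)[:2])) for r in arm.spot_point('top',t)[:2]])
```

```text
top0.png [257.8  241.44] [0.0553 0.0007] 5484.0
t8.png [254.7  240.54] [ 0.0631 -0.0002] 5675.0
[array([-0.0587, -0.034 ]), array([-0.0568,  0.0331]), array([ 0.0616, -0.0302]), array([0.0612, 0.0318])]
0.86 [-0.0588 -0.036 ] [0.0618 0.0363] ((1.3504371643066406, -0.20580291748046875), (71.9743881225586, 120.4400634765625), 89.27842712402344)
0.56 [ 0.1935 -0.0228] [0.2906 0.1044] ((243.3077850341797, 39.33200454711914), (116.77897644042969, 68.44064331054688), 70.25519561767578)
card_front [(0.85, array([ 0.2199, -0.0104])), (0.68, array([ 0.0537, -0.0061]))]
card_tail [(0.81, array([-0.0293,  0.0023])), (0.69, array([0.2564, 0.0768]))]
card [(0.56, array([0.2482, 0.0364])), (0.17, array([-0.2908,  0.1464]))]
```

Run:
```python
from h import *
xs=np.arange(.040,.085,.001); ys=np.arange(-.014,.0141,.001)
G=np.array([[proj('top',[*fx([x,y]),.030]) for x in xs] for y in ys],np.float32)
pr=[]
for f in('top0.png','t8.png'):
    im=cv2.imread('pics/'+f).astype(np.float32); s=cv2.remap(im,G[...,0],G[...,1],cv2.INTER_LINEAR).mean(0); pr.append(s)
for x,a,b in zip(xs,*pr): print(round(x*1000),a.round().astype(int),b.round().astype(int))
```

```text
40 [ 99 105 108] [36 75 49]
41 [100 106 108] [36 75 52]
42 [100 106 108] [36 75 56]
43 [100 106 108] [36 75 58]
44 [100 106 108] [36 76 58]
45 [ 99 106 108] [36 77 58]
46 [ 99 106 108] [35 79 59]
47 [ 98 106 109] [34 82 64]
48 [ 95 106 112] [33 87 74]
49 [ 90 108 118] [33 92 87]
50 [ 81 109 128] [33 96 99]
51 [ 64 110 139] [ 35  99 105]
52 [ 40 110 151] [ 37 100 108]
53 [ 17 105 160] [ 39 100 108]
54 [  4  98 164] [ 42 101 109]
55 [  0  90 163] [ 43 100 110]
56 [  1  84 158] [ 41 100 110]
57 [  6  79 151] [ 37 100 111]
58 [ 18  75 137] [ 29  99 115]
59 [ 32  69 116] [ 17  99 124]
60 [45 64 94] [  6 101 138]
61 [53 63 78] [  1 103 154]
62 [56 62 69] [  0 101 165]
63 [57 61 64] [  0  93 165]
64 [55 58 60] [  0  85 159]
65 [52 55 57] [  3  76 147]
66 [48 51 52] [ 11  67 127]
67 [46 48 49] [ 25  59 102]
68 [48 50 52] [41 58 83]
69 [55 58 59] [55 63 75]
70 [64 67 69] [67 72 77]
71 [73 76 78] [77 81 83]
72 [79 83 84] [83 88 89]
73 [81 85 86] [85 90 91]
74 [82 86 87] [86 91 92]
75 [82 86 87] [86 91 92]
76 [82 86 87] [86 91 92]
77 [81 86 87] [86 91 92]
78 [81 86 87] [86 91 92]
79 [81 86 87] [85 91 92]
80 [81 86 87] [85 91 91]
81 [80 86 86] [85 91 91]
82 [80 85 86] [84 90 90]
83 [78 83 83] [82 88 88]
84 [73 78 79] [78 83 83]
85 [67 71 71] [71 75 76]
```

All evidence agrees that the card is home:
- **Stall:** the push force rose while the card stayed still.
- **Card front:** at about 61 to 62 mm in the fixture frame.
- **Shutter:** front edge moved about 9 mm.
- **Alignment:** offset about 0.2 mm, yaw about 0.01 rad.

I hand it in.

```bash
python3 -c "
from plant import arm
print(arm.close_job())"
```

```text
the job is handed in; nothing more can be done
None
```

I plugged the green card into the fixture, let go and handed the job in at about 18 s; the images put its contact edge about 1 mm from the connector face and the shutter about 9 mm back, and no verdict was returned.

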